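# Index the paint-jar carousel at its gate

## Robot

A 6-joint arm with a two-finger parallel gripper is mounted at the origin on the work surface. World frame = base frame: x ahead of the robot, y to its left, z up, the work surface at z = 0. Lengths are in m, angles in rad, forces in N, time in s.
With the tool pointing down it reaches from about 0.375 to 0.825 m from the base axis. Payload 5.5 kg.
Tool frame: the origin (TCP) lies midway between the tips of the shut fingers; the grasp point (between the pads) lies manip.grip_depth behind it (manip.grip_depth is the distance from the TCP to the grasp point, in m); z points along the fingers, y is the line along which they close (so a half turn about z gives the same grasp; the last joint's range is limited). The gripper opens to 85 mm and grips with 20 to 120 N. Pads are 22 mm wide; open, the fingers measure 114 mm over their backs; the gripper's body (76 mm by 85 mm) begins 54 mm behind the grasp point. The pads swing forward as they close: fully open they stand 13 mm farther back than shut.
Start: joints at [-1.243, 0.314, -0.047, 1.21, 0, 1.571], TCP at [0.193, -0.568, 0.231] pointing down, gripper open.
Joint ranges: [-2.67, 2.67], [-0.69, 1.73], [-1.03, 1.25], [-2.08, 2.16], [-1.42, 1.45], [-3.14, 3.14]. Speed limits (rad/s): [2.39, 2.39, 3.01, 3.14, 3.14, 3.14].

## Interface

Orientations are given as a rotation vector (axis times angle).
In Python, from rig import manip gives the robot as it stands. The module is installed in compiled form; this text tells all that it offers.
- The arm moves only by the tool jog_arm, never from a script. Its argument "motion" is a list of rows, each a list of 3 entries, a list of its own where there are three numbers: the gripper's target within -1 to 1 (fully open at 1, half-way at 0, shut at -1), then the shift along the world's x, y, z in mm, then the turn about the world's z in degrees. In form: [[hand, [x, y, z], turn], ...]. A call has 1 to 8 rows; each row is the pose to reach, as a shift and turn from the pose commanded when the call began; what a row does not reach only later rows make up. A row lasts 1/8 s, in which the tool goes at most 62.5 mm and 10.7 degrees, less where a joint would pass 70% of its speed; a pose out of reach is approached as far as the arm can. A call with a gripper value outside its range is refused whole. The fingers move at their own pace and stop on an object; "force" is the grip in N (left out, the last holds). Time passes only in rows, so rows that repeat a pose let the fingers close. It gives the time, the measured TCP pose, the force, the opening and the grip force at its end, in the units of the state.
- manip.sense(): the state, without advancing time (a new reading comes with each control period).
- manip.capture(name): name is "side" or "top" or "wrist"; returns (picture, depth): 480x640x3 uint8, blue, green, red; 480x640 float32, m along the optical axis (not along the pixel's ray), 0 where there is no reading.
- manip.camera_params(name): a dict with "intrinsics" (3x3 intrinsics, pixels), "R" (3x3) and "t" (3): a world point X has camera coordinates R X + t; the wrist camera has in their place "tool_from_camera" (4x4, takes a point from camera to tool coordinates, whose origin is the TCP and whose axes are the flange's). Camera axes: x right, y down, z forward; pixel columns grow to the right and rows downward; lengths in m; the calibration is good to about 2 mm. A picture is of the moment at which its call begins: read the wrist's pose just before it. camera_params takes no time and is no camera call.
- manip.job_done(): hands the job in; it is judged then, once.
The state is a dict: "time_s": time; "joint_pos": joint angles; "dq": joint speeds; "joint_efforts": joint torques, N m; "tcp_pos": TCP position; "eef_rot": TCP orientation; "ft_force": force on the tool from outside, world axes, zero at the start; "moment": the same for the moment, N m; "opening": finger opening in m; "finger_force": force on a finger pad.
Only numpy, scipy, OpenCV 4.12 (cv2) and the standard library are available. Lean on these libraries where they do the work, as an engineer would, in place of code of your own. Each camera call takes 0.05 s, during which the arm holds its last target. There are 200 camera calls.

## Task

Take the paint-jar carousel by the black knob on its index arm and lead the arm round to the gate (the two posts) by the shorter way. There, feel for the slot with light pressure, never more than 25 N on the pin, push the knob fully down so that the pin locks the arm, and let go; leave the cup, jar, brush and spatula around it where they are.

Things in the scene. Friction and masses are not known exactly. Their poses are not given: they have to be found in the camera images.
- base: Fixed round plywood foot of the paint-jar carousel, 244 mm wide, 10 mm thick; origin at its centre on the table, z up: the axis the wheel turns about. Its -x axis points to the gate: two aluminium posts 14 mm thick, 63 mm high, 68 mm apart, 143 mm from the axis. On the foot lies an aluminium index ring, outer diameter 224 mm, flat top at height 26 mm, with six radial slots, 60 degrees apart.
- gate (a point): Middle of the gate on the ring's top (height 26 mm), 95 mm from the axis. One slot, 10 mm wide and 16 mm deep, lies near here, but the ring was clamped by eye: the slot may lie up to 8 degrees (13 mm along the 95 mm circle) to either side of this point, so it must be found by feel. The other slots are 60 degrees and more away.
- wheel (a joint): Angle (rad) of the carousel wheel: a 136 mm steel disc with five small jars (tops at height 77 mm) and one index arm reaching out over the ring. It turns endlessly both ways; 0 and 2 pi are the same place: the arm in the middle of the gate. Grows anticlockwise seen from above; starts anywhere from 0.7 to 5.58. Turning it needs about 1.5 N at the knob.
- index_end (a point): Point on top of the index arm's outer end (height 37 mm), 95 mm from the axis, straight under the knob.
- knob (a point): Centre of the upright black round knob above the index arm's outer end: 30 mm in diameter, 38 mm tall, centre at height 103 mm when up, 95 mm from the axis. It swivels freely about its own upright axis, so it can be held with unchanging finger direction while the arm is led round. Below it is a 12 mm stem.
- plunger (a joint): How far the knob is pushed down (m): 0 up (as at the start), 0.014 fully down; friction of 4 N holds it. After 2 mm the pin under it meets the ring; off a slot it is then pushed back on a spring (2.5 N, rising 2.5 N per mm), over 30 N if fully down, and lifts the knob again when let go. Over a slot the pin snaps in and the knob goes fully down and stays.
- pin: The round-ended steel pin, 8 mm thick, under the index arm, carried by the knob's stem on the spring; origin at its lower tip: height 28 mm with the knob up, about 26 mm resting on the ring, 14 mm fully home in a slot. It should not be loaded above 25 N, neither end-on nor sideways.
- cup: Bystander, to be left alone: clear open cup, 72 mm wide, 85 mm tall; origin at its underside.
- jar: Bystander, to be left alone: closed white paint jar, 66 mm wide, 75 mm tall; origin at its underside.
- brush: Bystander, to be left alone: flat paint brush lying flat; origin at its underside.
- spatula: Bystander, to be left alone: spatula lying flat; origin at its underside.

How it is judged:
By the outcome, as a careful person would: the job done as asked, in the order asked, and still so for the second after the job is handed in, with the robot touching nothing.
It also fails if it takes over 61 s, if anything falls off the work surface, if the arm or the gripper's body presses on something with over 40 N, if the wrist force passes 120 N, or if a joint passes its speed limit or range.

## Working session

There is one attempt and no reset: what is moved stays moved. The work goes in short steps, Python scripts to look and compute and a tool call to move; the robot and the scene stay as the last step left them, time stands still between calls to the robot, and variables do not carry over. Pictures are saved under pics/ and viewed, at most 10 in all, crops included, and the job is handed in when it is done.

Besides the shell and the picture viewer there is one more tool, called after "Emit:" by a JSON object that holds its "name" and its "arguments". jog_arm: Moves the arm, as the interface text tells. Its arguments: {"type":"object","properties":{"motion":{"type":"array","items":{"type":"array"}},"force":{"type":"number"}},"required":["motion"]}

```bash
mkdir -p pics
cat > h.py <<'E'
import numpy as np,cv2
from rig import manip
def cap(n):
    im,d=manip.capture(n); c=manip.camera_params(n); return im,d,c
def world(d,c):
    K=np.array(c["intrinsics"]);v,u=np.mgrid[:480,:640]
    P=np.stack([(u-K[0,2])/K[0,0]*d,(v-K[1,2])/K[1,1]*d,d],-1)
    return (P-np.array(c["t"]))@np.array(c["R"])   # R^T (P-t)
E
python3 - <<'E'
from h import *
s=manip.sense();print(s,manip.grip_depth)
for n in("top","side"):
    im,d,c=cap(n);cv2.imwrite(f"pics/{n}0.png",im);np.savez(f"{n}0.npz",im=im,d=d,**{k:np.array(v) for k,v in c.items()})
E
```

```text
{'time_s': 0.0, 'joint_pos': array([-1.24299943e+00,  3.14222320e-01, -4.81023526e-02,  1.21020547e+00,
       -1.04010454e-05,  1.57081604e+00]), 'dq': array([ 0.0013589 ,  0.00058925, -0.00073247, -0.00049832, -0.00042764,
       -0.00045025]), 'joint_efforts': array([ 2.05503900e-03, -5.39591002e+01,  3.39745224e+01,  1.92815624e-02,
        9.10308722e-05, -9.19477486e-06]), 'tcp_pos': array([ 0.19298009, -0.56749047,  0.23042659]), 'eef_rot': array([-3.09781023e+00, -5.12290620e-01,  4.60272417e-04]), 'ft_force': array([-0.13007962,  0.16422154, -0.39493132]), 'moment': array([ 0.01692693, -0.01034025,  0.03824211]), 'finger_force': 0.0, 'opening': 0.08514139264867877} 0.0187
```

View pics/top0.png

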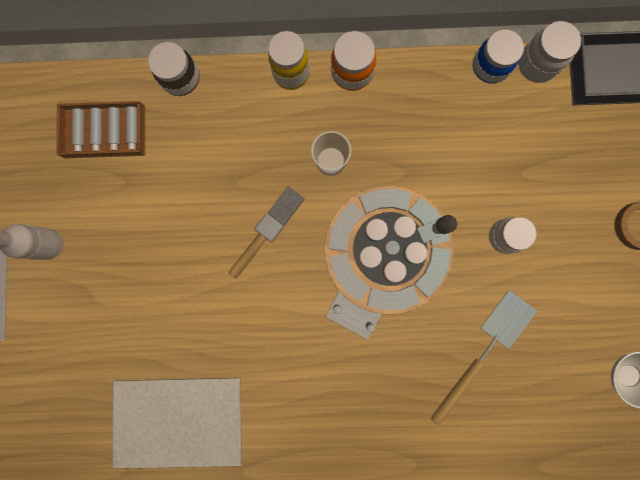

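View pics/side0.png

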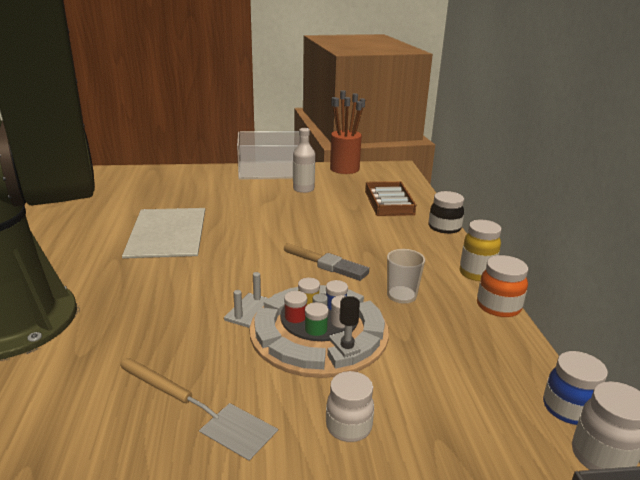

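Top view: foot centre at about (389,250), knob at (446,224) to the right, posts at (337,309) and (370,326) lower-left. The cup is at (331,153) and the jar at (515,235). The side view agrees. Next I'll measure these.

Run:
```python
from h import *
from scipy.optimize import least_squares
z=np.load("top0.npz");im,d=z["im"],z["d"];c={k:z[k] for k in("intrinsics","R","t")}
W=world(d,c);u,v=np.mgrid[:640,:480][0].T,np.mgrid[:640,:480][1].T
def at(px,h):
    r=c["R"].T@np.linalg.inv(c["intrinsics"])@np.array([*px,1.]);o=-c["R"].T@c["t"];return (o+r*(h-o[2])/r[2])[:2]
print("cam",-c["R"].T@c["t"]); 
near=np.hypot(u-389,v-250)<75
m=near&(W[...,2]>.022)&(W[...,2]<.030)
P=W[m]; q=P[:,:2]
f=lambda p,q:np.hypot(*(q-p[:2]).T)-p[2]
# foot top outer boundary
foot=(near&(W[...,2]>.005)&(W[...,2]<.035)).astype(np.uint8)
foot=cv2.morphologyEx(foot,cv2.MORPH_OPEN,np.ones((3,3)))
g=at((389,250),.03);R=np.hypot(W[...,0]-g[0],W[...,1]-g[1])
hull=cv2.findContours((foot*(R<.13)).astype(np.uint8),cv2.RETR_EXTERNAL,cv2.CHAIN_APPROX_NONE)[0]
hull=max(hull,key=cv2.contourArea)[:,0]
pts=W[hull[:,1],hull[:,0]][:,:2]
s=least_squares(f,[*g,.12],args=(pts,),loss="soft_l1",f_scale=.002).x;print("g",g,"foot fit",s)
cc=s[:2]
k=near&(W[...,2]>.112)&(W[...,2]<.135)&(np.hypot(u-446,v-224)<20)
kn=W[k];print("knob",len(kn),np.median(kn,0),kn.min(0),kn.max(0))
pm=(W[...,2]>.055)&(W[...,2]<.07)&(np.hypot(u-354,v-316)<30)
n,l,st,ce=cv2.connectedComponentsWithStats(pm.astype(np.uint8))
for i in range(1,n): 
    if st[i,4]>8: print("post",ce[i],W[l==i].mean(0),st[i,4])
for n_,p,h in(("cup",(331,140),.085),("jar",(519,234),.075)): print(n_,at(p,h))
cr=cv2.resize(im[170:350,310:490],(600,600),interpolation=cv2.INTER_CUBIC);cv2.imwrite("pics/crop.png",cr)
z=np.load("side0.npz");Ws=world(z["d"],{k:z[k] for k in("R","t","intrinsics")})
dk=(z["im"].max(2)<60)&(Ws[...,2]>.086)&(Ws[...,2]<.13)&(np.hypot(u-349,v-311)<25)
print("side knob",dk.sum(),np.median(Ws[dk],0),Ws[dk].min(0),Ws[dk].max(0))
```

```text
cam [0.50863885 0.03120165 0.96574029]
g [ 0.55053299 -0.07507478] foot fit [ 0.55120237 -0.07490747  0.11655615]
knob 258 [ 0.5876752  -0.16407486  0.1200765 ] [ 0.57346533 -0.17943044  0.11202115] [ 0.60221093 -0.15001283  0.12476617]
post [337.125      309.35416667] [0.44680523 0.02391471 0.06084671] 48
post [371.08510638 327.85106383] [ 0.41297445 -0.03481667  0.06128858] 47
cup [0.74541911 0.02574942]
jar [ 0.56978467 -0.29689555]
side knob 483 [ 0.5851555  -0.17568278  0.1109041 ] [ 0.57200955 -0.18209885  0.08605056] [ 0.6004668  -0.15501697  0.12494241]
```

View pics/crop.png

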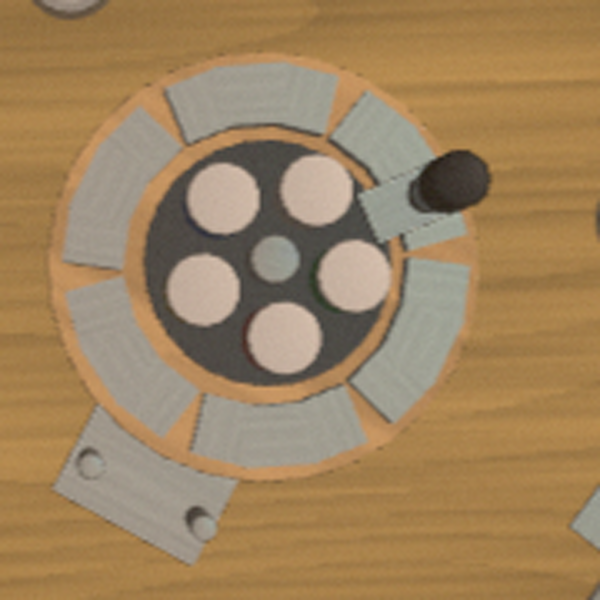

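The two shots give the axis at about (0.5525,-0.076), the gate direction at 150° and the knob at -68° (0.588,-0.1645). The arm is 142° anticlockwise of the gate, so the shorter way is clockwise. I'll approach first, turning so that the fingers close along the tangent at the gate.

Emit:
{"name": "jog_arm", "arguments": {"motion": [[1,[50,50,0],10],[1,[100,100,0],20],[1,[150,155,0],30],[1,[200,205,0],40],[1,[250,255,0],50],[1,[300,305,0],60],[1,[350,355,0],70],[1,[395,403,-20],80]], "force": 40}}

```text
time_s: 1.1
tcp_pos: [0.5445, -0.2103, 0.2219]
eef_rot: [2.037, 2.39, 0.0]
ft_force: [1.2, -1.3, 0.3]
opening: 0.0854
finger_force: 0.0
```

Run:
```python
from h import *
z=np.load("top0.npz");im=z["im"];K,R,t=z["intrinsics"],z["R"],z["t"]
hsv=cv2.cvtColor(im,cv2.COLOR_BGR2HSV)[...,1].astype(np.float32)
for c in((.5525,-.0759),(.5512,-.0749),(.5538,-.0768)):
  th=np.arange(0,360,.5);S=0
  for r in(.088,.095,.102):
    X=np.c_[c[0]+r*np.cos(np.radians(th)),c[1]+r*np.sin(np.radians(th)),np.full(th.size,.022)]
    p=(X@R.T+t)@K.T;p=(p[:,:2]/p[:,2:]).astype(np.float32)
    S=S+cv2.remap(hsv,p[None,:,0],p[None,:,1],cv2.INTER_LINEAR)[0]/3
  b=S>np.median(S)+25
  e=np.flatnonzero(np.diff(b.astype(int)))
  print(c,th[e])
print(manip.sense()["joint_pos"])
```

```text
(0.5525, -0.0759) [ 28.5  35.   88.   95.  148.  155.  209.  215.5 269.5 276.  291.  292.5
 329.  335. ]
(0.5512, -0.0749) [ 27.5  34.   87.   94.5 148.  155.5 209.5 216.5 270.  276.5 329.  335. ]
(0.5538, -0.0768) [ 29.   35.5  88.5  95.5 148.  154.5 208.  214.5 268.5 275.  288.  293.5
 329.  335.5]
[-3.68507662e-01  2.85452441e-01 -1.06444816e-01  1.17763603e+00
 -1.94284180e-04  1.04312799e+00]
```

Emit:
{"name": "jog_arm", "arguments": {"motion": [[1,[0,0,0],10],[1,[0,0,-20],20],[1,[0,0,-30],30],[1,[0,0,-40],40],[1,[0,0,-50],50],[1,[0,0,-50],50]]}}

```text
time_s: 1.85
tcp_pos: [0.542, -0.2115, 0.1704]
eef_rot: [-0.847, -3.023, -0.0]
ft_force: [0.1, 0.1, 0.0]
opening: 0.0854
finger_force: 0.0
```

Emit:
{"name": "jog_arm", "arguments": {"motion": [[1,[25,25,0],0],[1,[46,47,0],0],[1,[46,47,-30],0],[1,[46,47,-60],0],[1,[46,47,-88],0],[1,[46,47,-88],0],[1,[46,47,-88],0]]}}

```text
time_s: 2.72
tcp_pos: [0.5896, -0.1651, 0.0848]
eef_rot: [0.847, 3.024, 0.0]
ft_force: [-1.0, -0.4, -0.0]
opening: 0.0856
finger_force: 0.0
```

Run:
```python
from h import *
im,d,c=cap("side");cv2.imwrite("pics/side1.png",cv2.resize(im[180:420,220:500],(700,600)))
print(manip.sense()["ft_force"])
```

```text
[ 0.72942067 -1.02342274 -0.17909332]
```

View pics/side1.png

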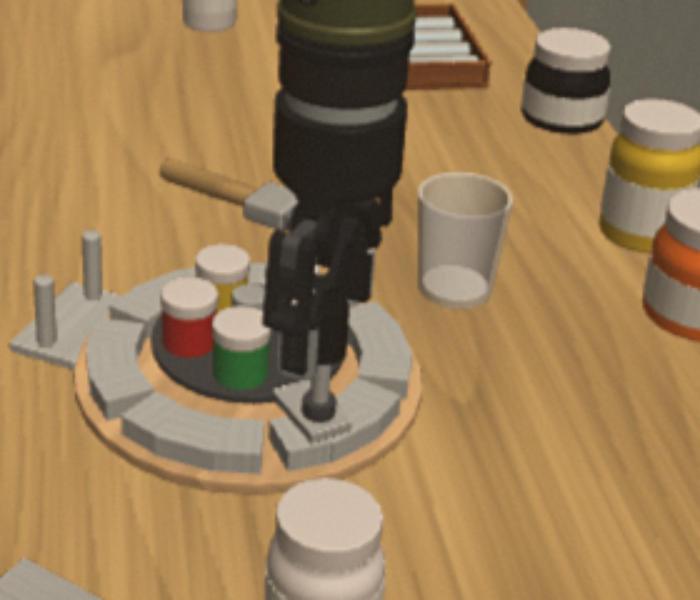

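The knob sits between the fingers (crop about 325,330), clear of the jars. I'll close on it.

Emit:
{"name": "jog_arm", "arguments": {"motion": [[0.3,[0,0,-1],0],[0,[0,0,-1],0],[-0.2,[0,0,-1],0],[-0.5,[0,0,-1],0],[-0.5,[0,0,-1],0],[-0.5,[0,0,-1],0]], "force": 40}}

```text
time_s: 3.52
tcp_pos: [0.5892, -0.1651, 0.0828]
eef_rot: [0.845, 3.025, -0.001]
ft_force: [-1.3, -2.0, 2.3]
opening: 0.029
finger_force: 39.6
```

Run:
```python
import numpy as np
f=lambda a:95.5*np.array([np.cos(np.radians(a)),np.sin(np.radians(a))])
a=-67.7-np.arange(0,143,5.0)
for i in range(0,len(a)-1,8): print(a[i],[(f(x)-f(a[i])).round().astype(int).tolist() for x in a[i+1:i+9]])
```

```text
-67.7 [[-8, -3], [-16, -5], [-24, -6], [-32, -7], [-41, -7], [-49, -6], [-57, -5], [-65, -3]]
-107.7 [[-8, 3], [-15, 6], [-23, 11], [-29, 15], [-36, 21], [-42, 27], [-47, 33], [-52, 40]]
-147.7 [[-4, 7], [-8, 15], [-10, 23], [-13, 31], [-14, 39], [-15, 47], [-15, 56], [-14, 64]]
-187.7 [[1, 8], [4, 16], [7, 24], [10, 32]]
```

Emit:
{"name": "jog_arm", "arguments": {"motion": [[-0.5,[-8,-3,0],0],[-0.5,[-16,-5,0],0],[-0.5,[-24,-6,0],0],[-0.5,[-32,-7,0],0],[-0.5,[-41,-7,0],0],[-0.5,[-49,-6,0],0],[-0.5,[-57,-5,0],0],[-0.5,[-65,-3,0],0]]}}

```text
time_s: 4.53
tcp_pos: [0.5236, -0.1672, 0.0826]
eef_rot: [0.845, 3.026, 0.002]
ft_force: [2.6, 2.8, 2.3]
opening: 0.0291
finger_force: 39.9
```

Emit:
{"name": "jog_arm", "arguments": {"motion": [[-0.5,[-8,3,0],0],[-0.5,[-15,7,0],0],[-0.5,[-23,12,0],0],[-0.5,[-29,16,0],0],[-0.5,[-36,22,0],0],[-0.5,[-42,28,0],0],[-0.5,[-47,34,0],0],[-0.5,[-52,41,0],0]]}}

```text
time_s: 5.52
tcp_pos: [0.4724, -0.1263, 0.0826]
eef_rot: [0.845, 3.025, 0.001]
ft_force: [7.0, 1.8, -4.1]
opening: 0.0294
finger_force: 39.9
```

Emit:
{"name": "jog_arm", "arguments": {"motion": [[-0.5,[-3,7,0],0],[-0.5,[-6,15,0],0],[-0.5,[-8,23,0],0],[-0.5,[-11,31,0],0],[-0.5,[-12,39,0],0],[-0.5,[-13,47,0],0],[-0.5,[-13,47,0],0]]}}

```text
time_s: 6.4
tcp_pos: [0.4588, -0.0788, 0.0825]
eef_rot: [-0.843, -3.026, -0.002]
ft_force: [2.0, 1.6, 0.9]
opening: 0.029
finger_force: 40.1
```

Run:
```python
from h import *
from scipy.optimize import least_squares
P=np.array([[.5892,-.1651],[.5236,-.1672],[.4724,-.1263],manip.sense()["tcp_pos"][:2]])
print(P[-1],manip.sense()["ft_force"],manip.sense()["joint_pos"])
print(least_squares(lambda c:np.hypot(*(P-c).T)-.095,[.5525,-.0759]))
```

```text
[ 0.45878768 -0.07877709] [2.00476465 1.58920631 0.91249993] [-0.17094151  0.182902   -0.58089643  0.80742353  0.00125582  0.37279537]
     message: `gtol` termination condition is satisfied.
     success: True
      status: 1
         fun: [-6.394e-05  3.773e-05  4.807e-05 -7.699e-05]
           x: [ 5.537e-01 -7.705e-02]
        cost: 6.875296503865489e-09
         jac: [[-3.740e-01  9.274e-01]
               [ 3.167e-01  9.485e-01]
               [ 8.553e-01  5.181e-01]
               [ 9.998e-01  1.816e-02]]
        grad: [ 2.912e-12  3.350e-12]
  optimality: 3.350446337740693e-12
 active_mask: [ 0.000e+00  0.000e+00]
        nfev: 4
        njev: 4
```

The grasp track fits a 95 mm circle to within 0.1 mm, with its axis at (0.5537,-0.0770). The slot should be near 151.5°. I'll go to 156°, just before it.

Emit:
{"name": "jog_arm", "arguments": {"motion": [[-0.5,[0.5,6,0],0],[-0.5,[0.5,12,0],0],[-0.5,[2,22,0],0],[-0.5,[5,31,0],0],[-0.5,[8,40,0],0],[-0.5,[8,40,0],0],[-0.5,[8,40,0],0]]}}

```text
time_s: 7.28
tcp_pos: [0.4668, -0.0392, 0.0824]
eef_rot: [-0.844, -3.025, -0.002]
ft_force: [-1.3, 3.8, 0.6]
opening: 0.0294
finger_force: 40.2
```

Emit:
{"name": "jog_arm", "arguments": {"motion": [[-0.5,[0,0,-1],0],[-0.5,[0,0,-2],0],[-0.5,[0,0,-3],0],[-0.5,[0,0,-3.5],0],[-0.5,[0,0,-4],0],[-0.5,[0,0,-4],0]]}}

```text
time_s: 8.02
tcp_pos: [0.4666, -0.0397, 0.0789]
eef_rot: [-0.846, -3.025, -0.001]
ft_force: [-4.0, 3.7, 8.3]
opening: 0.0288
finger_force: 40.6
```

Emit:
{"name": "jog_arm", "arguments": {"motion": [[-0.5,[0.4,0.7,0],0],[-0.5,[0.8,1.4,0],0],[-0.5,[1.1,2.1,0],0],[-0.5,[1.4,2.8,0],0],[-0.5,[1.7,3.5,0],0],[-0.5,[1.7,3.5,0],0]]}}

```text
time_s: 8.78
tcp_pos: [0.4674, -0.0379, 0.0788]
eef_rot: [-0.847, -3.024, 0.006]
ft_force: [-6.9, -2.8, 8.8]
opening: 0.0292
finger_force: 41.0
```

Emit:
{"name": "jog_arm", "arguments": {"motion": [[-0.5,[-0.5,0.8,0],0],[-0.5,[-0.3,1.6,0],0],[-0.5,[0,2.3,0],0],[-0.5,[0.4,3,0],0],[-0.5,[0.4,3,0],0]]}}

```text
time_s: 9.4
tcp_pos: [0.4694, -0.0335, 0.0786]
eef_rot: [0.845, 3.025, -0.0]
ft_force: [-1.1, -1.1, 1.2]
opening: 0.0293
finger_force: 40.4
```

The vertical force fell from 8.8 to 1.2 N, so the pin has probably dropped in. I'll test that with a small push.

Emit:
{"name": "jog_arm", "arguments": {"motion": [[-0.5,[0.1,0.2,-0.5],0],[-0.5,[0.1,0.2,-1],0],[-0.5,[0.1,0.2,-1.5],0],[-0.5,[0.1,0.2,-2],0],[-0.5,[0.1,0.2,-2],0]]}}

```text
time_s: 10.02
tcp_pos: [0.4694, -0.0332, 0.0766]
eef_rot: [0.845, 3.025, -0.0]
ft_force: [1.4, -0.3, 1.5]
opening: 0.0291
finger_force: 40.3
```

Emit:
{"name": "jog_arm", "arguments": {"motion": [[-0.5,[0,0,-1.5],0],[-0.5,[0,0,-3],0],[-0.5,[0,0,-4.5],0],[-0.5,[0,0,-6],0],[-0.5,[0,0,-7],0],[-0.5,[0,0,-7],0]]}}

```text
time_s: 10.78
tcp_pos: [0.4694, -0.0332, 0.0695]
eef_rot: [0.845, 3.025, 0.0]
ft_force: [2.2, -1.3, -0.3]
opening: 0.0291
finger_force: 40.2
```

Emit:
{"name": "jog_arm", "arguments": {"motion": [[-0.5,[0,0,-0.5],0],[-0.5,[0,0,-1],0],[-0.5,[0,0,-1.5],0],[-0.5,[0,0,-2],0],[-0.5,[0,0,-2],0]]}}

```text
time_s: 11.4
tcp_pos: [0.4697, -0.0329, 0.0689]
eef_rot: [0.845, 3.025, 0.002]
ft_force: [-1.8, -0.0, 13.9]
opening: 0.0292
finger_force: 41.5
```

Run:
```python
from h import *
im,d,c=cap("side");cv2.imwrite("pics/side2.png",cv2.resize(im[230:390,180:400],(770,560)))
```

```text
(no output)
```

View pics/side2.png

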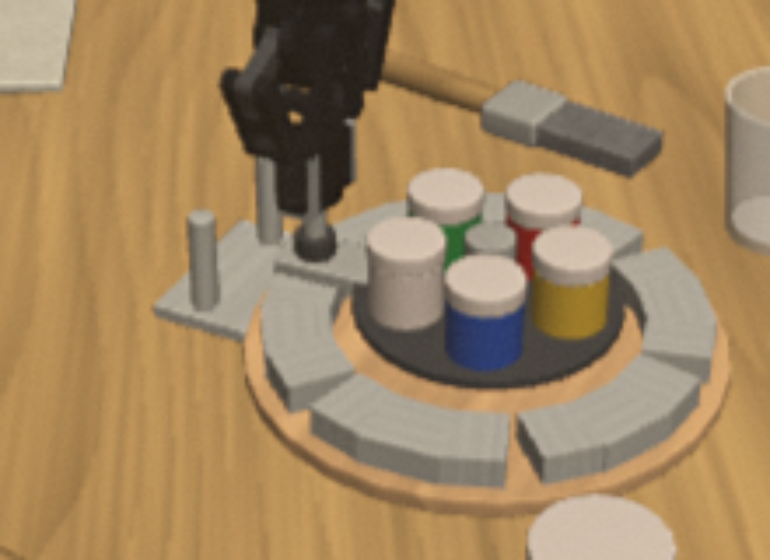

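The knob hit a firm stop after about 14 mm of travel, at 13.9 N. The picture shows the arm between the posts (knob at about 315,190). I'll let go.

Emit:
{"name": "jog_arm", "arguments": {"motion": [[-0.5,[0,0,0.5],0],[-0.2,[0,0,0.5],0],[0.2,[0,0,0.5],0],[0.6,[0,0,0.5],0],[1,[0,0,0.5],0],[1,[0,0,0.5],0],[1,[0,0,0.5],0],[1,[0,0,0.5],0]]}}

```text
time_s: 12.45
tcp_pos: [0.4692, -0.0331, 0.0681]
eef_rot: [0.845, 3.026, 0.0]
ft_force: [-1.1, -0.3, -0.0]
opening: 0.0854
finger_force: 0.0
```

Emit:
{"name": "jog_arm", "arguments": {"motion": [[1,[0,0,10],0],[1,[0,0,30],0],[1,[0,0,60],0],[1,[0,0,100],0],[1,[0,0,130],0],[1,[0,-50,150],0],[1,[0,-110,150],0],[1,[0,-170,150],0]]}}

```text
time_s: 13.45
tcp_pos: [0.4695, -0.2048, 0.2195]
eef_rot: [0.843, 3.024, -0.0]
ft_force: [1.3, 0.3, -0.0]
opening: 0.0853
finger_force: 0.0
```

Run:
```python
from h import *
s=manip.sense();print(s["tcp_pos"],s["ft_force"])
u,v=np.meshgrid(range(640),range(480))
ims=[]
for n in("top","side"):
    im,d,c=cap(n);W=world(d,c)
    m=(im.max(2)<60)&(np.hypot(W[...,0]-.47,W[...,1]+.032)<.025)&(W[...,2]>.06)&(W[...,2]<.14)
    print(n,m.sum(), m.any() and (np.median(W[m],0),W[m].min(0),W[m].max(0)))
    ims.append(cv2.resize(im[170:350,310:490] if n=="top" else im[230:390,200:400],(400,400)))
cv2.imwrite("pics/end.png",np.hstack(ims))
```

```text
[ 0.46949023 -0.20484363  0.21953511] [ 1.34292813  0.34653317 -0.01770699]
top 68 (array([ 0.47091005, -0.02520919,  0.10584459]), array([ 0.45745918, -0.03952088,  0.07953693]), array([ 0.48402823, -0.01819044,  0.10834543]))
side 359 (array([ 0.46799415, -0.0439698 ,  0.09668591]), array([ 0.45497968, -0.0502404 ,  0.07250177]), array([ 0.48158484, -0.02473209,  0.11075378]))
```

View pics/end.png

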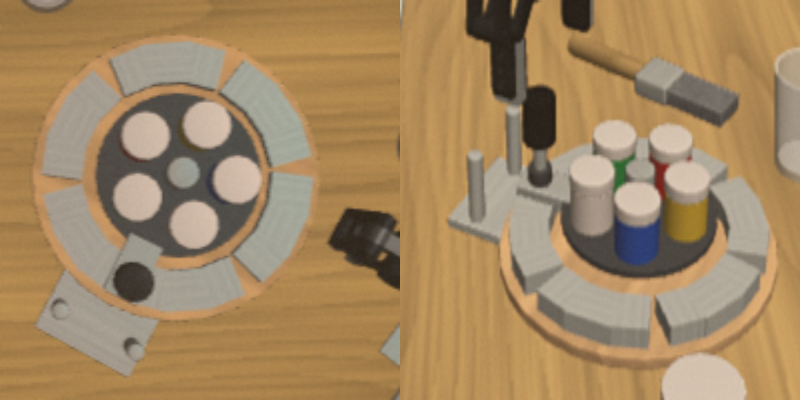

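The released knob's top is at 108 mm, which is 14 mm below where it started, so it is fully down. The arm sits between the posts (left half, about 133,282), and the gripper is clear.

```bash
python3 -c "from rig import manip; print(manip.job_done())"
```

```text
the job is handed in; nothing more can be done
None
```

The index arm was led clockwise (the shorter way) to the gate; the pin found its slot and the knob is fully down and released, with at most about 14 N measured at the wrist while pressing and the cup, jar, brush and spatula not touched.

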